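# Fit the fine screen in the sesame sifter

## Robot

A 6-joint arm with a two-finger parallel gripper is mounted at the origin on the work surface. World frame = base frame: x ahead of the robot, y to its left, z up, the work surface at z = 0. Lengths are in m, angles in rad, forces in N, time in s.
With the tool pointing down it reaches from about 0.225 to 0.725 m from the base axis. Payload 3.1 kg.
Tool frame: the origin (TCP) lies on the mounting face of the last link; the fingertips stand 173 mm ahead of it and the grasp point (between the pads) lies 155 mm ahead of it (finger_overhang is the distance from the TCP to the fingertips, in m); z points along the fingers, y is the direction in which the jaws open and shut (so a half turn about z gives the same grasp; the last joint's range is limited). The gripper opens to 85 mm and grips with 20 to 120 N. Pads are 22 mm wide; open, the fingers measure 114 mm over their backs; the gripper's body (76 mm by 85 mm) begins 54 mm behind the grasp point. The pads swing forward as they close: fully open they stand 13 mm farther back than shut.
Start: joints at [-1.242, 0.048, 0.099, 1.622, 0, 1.443], TCP at [0.232, -0.471, 0.405] pointing down, gripper open.
Joint ranges: [-2.91, 2.91], [-0.99, 1.94], [-1.21, 1.42], [-2.12, 2.29], [-1.49, 1.47], [-3.14, 3.14]. Speed limits (rad/s): [2.79, 2.79, 3.14, 3.14, 3.14, 3.14].

## Interface

Orientations are given as a 3x3 rotation matrix whose columns are the frame's x, y, z axes.
In Python, from station import sense, snapshot, sign_off, finger_overhang gives the robot as it stands.
- The arm moves only by the tool step_arm, never from a script. Its argument "deltas" is a list that holds one entry, the list of rows, each a list of 4 numbers: the shift along the tool's x, y, z in cm, then the turn about the tool's z in degrees. In form: [[[tx, ty, tz, yaw], ...]]. A call has 1 to 5 rows; each row is the pose to reach, as a shift and turn from the pose commanded when the call began, along the tool's axes at that moment; what a row does not reach only later rows make up. A row lasts 1/8 s, in which the tool goes at most 62.5 mm and 10.7 degrees, less where a joint would pass 70% of its speed; a pose out of reach is approached as far as the arm can. A call with a gripper value outside its range is refused whole. "grip" is the gripper command: -1 is fully open, 1 is shut, values between are in proportion, set as the call begins (left out, the last holds). The fingers move at their own pace and stop on an object; "grip_force" is the grip in N (left out, the last holds). Time passes only in rows, so rows that repeat a pose let the fingers close. It gives the time, the measured TCP pose, the force and the opening at its end, in the units of the state.
- sense(): the state, without advancing time (a new reading comes with each control period).
- snapshot(name): name is "side" or "top" or "wrist"; returns a dict with "pixels" (400x640x3 uint8, red, green, blue), "z_map" (400x640 float32, m along the optical axis (not along the pixel's ray), 0 where there is no reading), "fx", "fy", "cx", "cy" (pixels), "rvec" (rotation vector, rad) and "tvec" (3), from world to camera coordinates, as OpenCV has them. Camera axes: x right, y down, z forward; pixel columns grow to the right and rows downward; lengths in m; the calibration is good to about 2 mm. A picture is of the moment at which its call begins.
- sign_off(): hands the job in, once; it reports no verdict.
The state is a dict: "time": time; "qpos": joint angles; "qd": joint speeds; "tau": joint torques, N m; "tool_pos": TCP position; "tool_rot": TCP orientation; "contact_force": force on the tool from outside, world axes, zero at the start; "wrist_torque": the same for the moment, N m; "gripper_width": finger opening in m.
Only numpy, scipy, OpenCV 4.12 (cv2) and the standard library are available. Lean on these libraries where they do the work, as an engineer would, in place of code of your own. Each camera call takes 0.05 s, during which the arm holds its last target. There are 200 camera calls.

## Task

Change the sifter over to fine sesame: fit the screen with the blue grip into it. Tuck one of its short edges under the sifter's green retaining lip, lower the opposite edge by hand behind the end step, without letting it drop, until the screen lies flat on the ledges, then swing the red-sleeved clamp bail over and down onto the screen's frame. Leave the yellow-gripped screen and the bin under the spout where they are.

Things in the scene. Friction and masses are not known exactly. Their poses are not given: they have to be found in the camera images.
- fine_screen: The screen to fit: rigid steel-framed sieve, 130 mm (its x) by 180 mm (y), 12 mm thick, fine mesh, blue grip bar over its middle; 0.28 to 0.46 kg. Origin: centre of its underside, z up. Both ends are alike: either short edge may go under the lip. It starts flat on the bench, right way up, y within 0.2 rad of world y, nearer or farther than the other screen.
- grip_bar (a point): Centre of the fine screen's blue grip bar, 46 mm above the screen's origin: a bar along the screen's x, 80 mm long, 14 mm wide (y), 16 mm tall, on two 8 mm posts 28 mm either side of the middle; 26 mm of free height under it.
- coarse_screen: The other screen: same shape, size and axes, but a wide mesh and a yellow grip bar; also flat on the bench. To be left where it is.
- edge_a (a point): Middle of the lower outer edge of the fine screen's short side at its y = +90 mm.
- edge_b (a point): Middle of the lower outer edge of the fine screen's short side at its y = -90 mm.
- sifter: Bench-top sifter, fixed: white housing 200 x 270 x 55 mm, above it on springs an open steel pan that takes a screen. Origin: on the bench under the pan's centre, z up. The retaining lip is at its +y end; end step, discharge spout and clamp at its -y end. Its y is within 0.2 rad of world y.
- seat (a point): Where the centre of a seated screen's underside goes: centre of the pan's 12 mm wide ledges, 110 mm above the bench; axes as the sifter's. Room for the screen: 138 mm in x (side walls 14 mm above the ledge, then guides flaring out to 25 mm), 186 mm in y, from the end step (inner face y = -93 mm, 5 mm thick, 8 mm above the ledge) to the end wall under the lip (y = +93 mm).
- lip_edge (a point): Middle of the lower inner edge of the green retaining lip, a fixed 3 mm plate over the full width. Underside 18 mm above the ledge; it overhangs 18 mm (sifter y = 75 to 93 mm), and a flange turned up 35 degrees carries on to y = 67 mm, top 25 mm above the ledge. Lip to step is shorter than the screen: it goes in only tilted, lip edge first, at 4 to 14 degrees.
- clamp (a joint): Angle of the clamp, an 8 mm wire bail hinged across the -y end, red sleeve on its cross bar. 0 = closed, sleeve lying on the end rail of a seated screen; grows as it swings up and outward (towards -y), turning about the sifter's +x. Starts open at 1.8 to 2.2 rad. Stiff hinge: stays where it is left, about 3 N at the sleeve moves it; no snap.
- clamp_grip (a point): Centre of the clamp's red sleeve, a cylinder 14 mm thick and 80 mm long along the sifter's x, 51.5 mm from the hinge line. Closed, it lies at y = -84 mm and 19 mm above the seat.
- clamp_hinge (a point): Middle of the clamp's hinge line (along the sifter's x), at sifter y = -135 mm, 122 mm above the bench. The bail's side arms are 82 mm either side of the middle. The discharge spout, 112 mm wide, slopes away below.
- overs_bin: White open bin, 120 x 100 x 60 mm, loose on the bench under the end of the spout. Origin: centre of its underside.
Things that resemble listed ones, but are neither listed nor needed, are in the scene too. Leave any pink look-alike of the fine_screen alone.

How it is judged:
On the way, in this order (a step that is already met when the one before it is completed fails the run):
1. one short edge of the blue-gripped screen is under the lip while the opposite edge is still raised (angle between fine_screen's own z axis and vertical above 0.03 rad and ((y of edge_a in the frame of seat above 0.08 m and z of edge_a in the frame of seat below 0.008 m) or (y of edge_b in the frame of seat above 0.08 m and z of edge_b in the frame of seat below 0.008 m))), for 0.1 s.
2. the screen lies flat on the ledges, between lip and step (horizontal distance between fine_screen and seat below 0.007 m and z of fine_screen in the frame of seat between -0.003 and 0.003 m and angle between fine_screen's own z axis and vertical below 0.025 rad), for 0.2 s.
At the end, for the whole second after the job is handed in: The blue-gripped screen lies at rest in the sifter, one short edge under the lip: its centre within 7 mm of the seat and within 3 mm of its height, tilted less than 0.025 rad; and the clamp is down on it, below 0.08 rad (all of step 2 and value of joint clamp below 0.08 rad and linear speed of fine_screen below 0.01 m/s); the robot touches nothing.
It fails at once if the screen was let drop into the pan (free of the fingers and faster than 0.25 m/s) (horizontal distance between fine_screen and seat below 0.06 m and contact force between the fingers and fine_screen below 0.05 N and linear speed of fine_screen above 0.25 m/s).
It fails at once if the yellow-gripped screen was moved more than 30 mm (distance of coarse_screen from where it was at the start of the episode above 0.03 m).
It fails at once if the bin under the spout was moved more than 30 mm (distance of overs_bin from where it was at the start of the episode above 0.03 m).
It also fails if it takes over 56 s, if anything falls off the work surface, if the arm or the gripper's body presses on something with over 40 N, if the wrist force passes 120 N, or if a joint passes its speed limit or range.

## Working session

There is one attempt and no reset: what is moved stays moved. The work goes in short steps, Python scripts to look and compute and a tool call to move; the robot and the scene stay as the last step left them, time stands still between calls to the robot, and variables do not carry over. Pictures are saved under pics/ and viewed, about 8 in all and at most 12, crops included, and the job is handed in when it is done.

Besides the shell and the picture viewer there is one more tool, called after "Call:" as name(argument=value, ...), one argument or row to a line, values as JSON. step_arm: Moves the arm, as the interface text tells. Its arguments: {"type":"object","properties":{"deltas":{"type":"array","items":{"type":"array","items":{"type":"array","items":{"type":"number"}}}},"grip":{"type":"number"},"grip_force":{"type":"number"}},"required":["deltas"]}

```bash
mkdir -p pics
cat > h.py <<'E'
import numpy as np, cv2
from station import sense, snapshot, sign_off, finger_overhang
def snap(n):
    s=snapshot(n); cv2.imwrite(f'pics/{n}_{sense()["time"]:.2f}.png',s['pixels'][:,:,::-1]); return s
def world(s):
    R=cv2.Rodrigues(np.array(s['rvec'],float))[0]; t=np.array(s['tvec'],float).ravel()
    v,u=np.mgrid[0:400,0:640]; z=s['z_map'].astype(float)
    P=np.stack([(u-s['cx'])/s['fx']*z,(v-s['cy'])/s['fy']*z,z],-1)
    W=(P-t)@R; W[z==0]=np.nan; return W
def proj(s,p): return cv2.projectPoints(np.atleast_2d(p).astype(float),np.array(s['rvec'],float),np.array(s['tvec'],float),np.array([[s['fx'],0,s['cx']],[0,s['fy'],s['cy']],[0,0,1]]),None)[0][:,0]
E
python3 - <<'E'
from h import *
import pickle
d={n:snap(n) for n in('side','top','wrist')}
pickle.dump(d,open('s0.pkl','wb'))
for n,s in d.items():
    R=cv2.Rodrigues(np.array(s['rvec'],float))[0]; print(n,-R.T@np.ravel(s['tvec']),s['fx'])
print(sense(),finger_overhang)
E
ls pics
```

```text
side [-0.16793988  0.65431092  1.05413795] 518.8157306041993
top [ 0.36227911 -0.05866186  0.94319177] 377.3790661446938
wrist [ 0.30403175 -0.43498568  0.3740787 ] 324.9164277309472
{'time': 0.15, 'qpos': array([-1.24179227e+00,  4.86203353e-02,  9.79150126e-02,  1.62201957e+00,
       -4.80723583e-05,  1.44300452e+00]), 'qd': array([-0.00152177,  0.00012804,  0.00384402, -0.00019735, -0.00120569,
       -0.00262372]), 'tau': array([ 2.08658683e-03, -3.39261961e+01,  3.20422125e+01,  1.54316740e-02,
       -3.00864110e-05,  7.56716823e-07]), 'tool_pos': array([ 0.23149604, -0.47101878,  0.40374368]), 'tool_rot': array([[ 8.97470413e-01,  4.41074156e-01, -6.68614848e-04],
       [ 4.41074618e-01, -8.97468610e-01,  1.80959416e-03],
       [ 1.98104378e-04, -1.91896626e-03, -9.99998139e-01]]), 'contact_force': array([-0.27923989,  0.42447917, -0.43980207]), 'wrist_torque': array([0.003403  , 0.00363843, 0.00293562]), 'gripper_width': 0.08554482649197608} 0.1734
side_0.05.png
top_0.10.png
wrist_0.15.png
```

View pics/top_0.10.png

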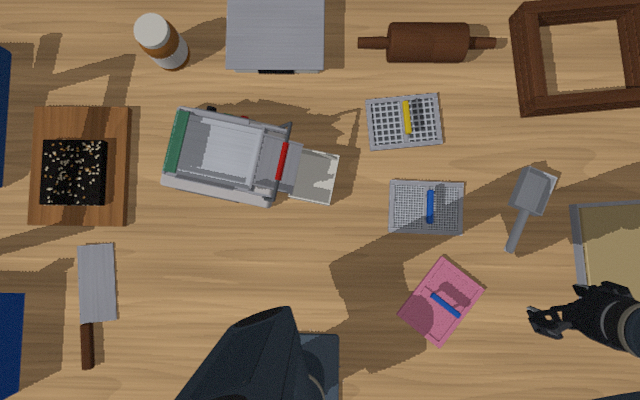

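View pics/side_0.05.png

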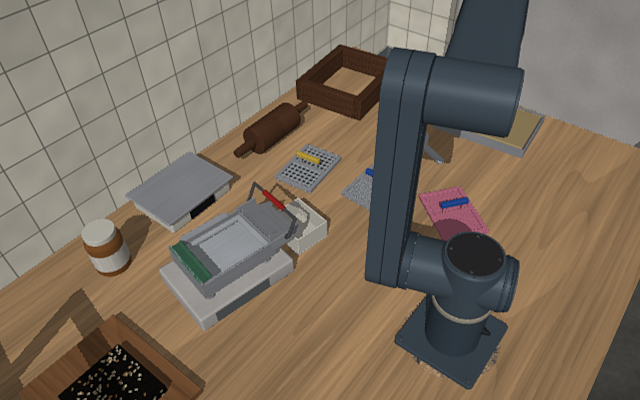

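Run:
```python
from h import *
import pickle
d=pickle.load(open('s0.pkl','rb'))
s=d['top']; W=world(s); im=s['pixels'].astype(int)
r,g,b=im[...,0],im[...,1],im[...,2]
def rect(m,name):
    p=W[m]; p=p[~np.isnan(p[:,0])]
    q=cv2.minAreaRect((p[:,:2]*1000).astype(np.float32)); print(name,len(p),np.round(q[0],1),np.round(q[1],1),round(q[2],1),'z',np.round(np.percentile(p[:,2],[2,50,98])*1000,1), 'mean',np.round(p.mean(0)*1000,1))
v,u=np.mgrid[0:400,0:640]
blue=(b>r+60)&(b>g+25)
rect(blue&(u>410)&(u<445)&(v>180)&(v<230),'bar')
scr=(u>375)&(u<480)&(v>165)&(v<245)&(W[...,2]>.006)&(W[...,2]<.03)
rect(scr,'screen')
rect((u>355)&(u<450)&(v>85)&(v<160)&(W[...,2]>.006)&(W[...,2]<.03),'coarse')
sift=(u>150)&(u<345)&(v>95)&(v<215)
rect(sift&(g>r+25)&(g>b+10),'lip')
rect(sift&(r>g+80),'sleeve')
for a,c in((.05,.06),(.105,.115),(.115,.13),(.13,.15)):
    rect(sift&(W[...,2]>a)&(W[...,2]<c),(a,c))
# side view sleeve/lip
s2=d['side'];W2=world(s2);i2=s2['pixels'].astype(int);R,G,B=i2[...,0],i2[...,1],i2[...,2];v,u=np.mgrid[0:400,0:640]
k=(u>150)&(u<330)&(v>180)&(v<300)
for nm,m in(('lip2',k&(G>R+25)&(G>B+10)),('sleeve2',k&(R>G+80))):
    p=W2[m];print(nm,len(p),np.round(np.nanmean(p,0)*1000,1),np.round(np.nanpercentile(p,[2,98],axis=0)*1000,1).tolist())
crop=s['pixels'][85:245,150:480,::-1]
c=cv2.resize(crop,None,fx=2.4,fy=2.4,interpolation=cv2.INTER_CUBIC);cv2.imwrite('pics/crop0.png',c)
z=(W[85:245,150:350,2]*1000)
np.set_printoptions(linewidth=250)
print(np.round(z[60:90:10,10:160:5]))
```

```text
bar 208 [ 409.3 -306. ] [13.  75.8] 87.5 z [44.1 53.5 57.3] mean [ 410.3 -305.1   53. ]
screen 3442 [ 402.3 -306.7] [182.6 149.8] 87.2 z [ 6.2  9.7 15.1] mean [ 407.8 -307.2   10. ]
coarse 3264 [ 622.2 -253. ] [131.2 180.7] 6.1 z [ 6.2  9.6 15.1] mean [ 621.2 -252.8   10. ]
lip 788 [562.6 257.7] [ 68.2 189.6] 60.3 z [128.7 131.7 136.3] mean [539.4 270.5 131.8]
sleeve 204 [551.4  67.9] [200.2  57.3] 30.7 z [170.5 173.7 176.7] mean [493.3  33.3 172.4]
(0.05, 0.06) 1469 [508.8 118.5] [408.3 203.3] 78.5 z [50.7 55.1 59.6] mean [461.2 162.4  55.1]
(0.105, 0.115) 1831 [512.1 139.9] [277.9 150.4] 78.1 z [105.4 110.4 114.6] mean [513.8 123.9 110.3]
(0.115, 0.13) 1075 [515.  156.1] [263.3 168.5] 79.1 z [115.3 125.3 129.8] mean [523.4 145.3 123.9]
(0.13, 0.15) 1215 [515.7 165.3] [247.  169.6] 79.5 z [130.1 132.4 137.8] mean [532.3 232.3 132.8]
lip2 611 [534.5 270.  132.2] [[473.2, 247.3, 128.0], [601.1, 293.2, 136.5]]
sleeve2 116 [492.9  33.3 169.6] [[453.8, 23.9, 165.3], [529.2, 44.0, 177.4]]
[[ -0.  -0. 132. 131. 135.  90.  91.  90.  90.  92.  90.  89.  90.  88.  91.  93.  88.  91.  89. 109. 121. 111. 110. 107. 104. 176.  95.  92.  98.  -1.]
 [  0.  -1. 128. 131.  94.  91.  91.  92.  90.  90.  89.  87.  91.  92.  92.  91.  88.  91.  89. 113. 115. 113. 109. 106. 173. 173.  96.  90.  93.   5.]
 [  2. 130. 129. 134.  89.  89.  91.  89.  90.  92.  93.  91.  91.  92.  93.  90.  90.  89. 112. 117. 114. 111. 107. 104. 175. 101.  93.  88.   6.   5.]]
```

View pics/crop0.png

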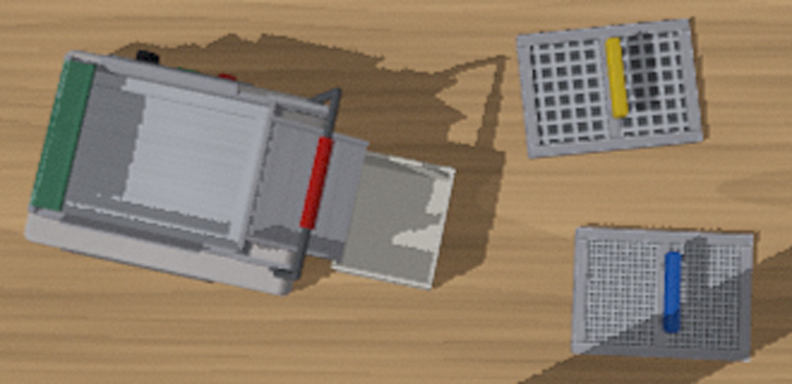

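Run:
```python
from h import *
import pickle
d=pickle.load(open('s0.pkl','rb'))
def rect(p,name):
    q=cv2.minAreaRect((p[:,:2]*1000).astype(np.float32)); print(name,len(p),np.round(q[0],1),np.round(q[1],1),round(q[2],1),np.round(np.mean(p,0)*1000,1))
for n in('top','side'):
    s=d[n];W=world(s);im=s['pixels'].astype(int);r,g,b=im[...,0],im[...,1],im[...,2];X,Y,Z=W[...,0],W[...,1],W[...,2]
    er=lambda m: m
    lip=(g>r+25)&(g>b+10)&(Z>.12)&(Z<.145)&(Y>.23)&(Y<.31)&(X>.44)&(X<.64); rect(W[lip],n+' lip')
    p=W[lip]; c=p[:,:2]-p[:,:2].mean(0); print(' PCA yaw',np.degrees(np.arctan2(*(np.linalg.svd(c,full_matrices=0)[2][0][::-1]))))
    sl=(r>g+80)&(Z>.15)&(Z<.19)&(Y<.08); p=W[sl]; rect(p,n+' sleeve'); c=p[:,:2]-p[:,:2].mean(0); print(' PCA yaw',np.degrees(np.arctan2(*(np.linalg.svd(c,full_matrices=0)[2][0][::-1]))))
    yaw=-.185
    for yaw in(-.185,):
        R=np.array([[np.cos(yaw),-np.sin(yaw)],[np.sin(yaw),np.cos(yaw)]])
        # wall tops histogram in sifter-rotated coords
        m=(Z>.118)&(Z<.13)&(X>.38)&(X<.66)&(Y>.05)&(Y<.3); q=W[m][:,:2]@R*1000
        print(' x pct',np.round(np.percentile(q[:,0],[1,3,10,25,50,75,90,97,99])),' y',np.round(np.percentile(q[:,1],[1,3,10,50,90,97,99])))
        # profiles: Z along x' at several y', relative
        qq=W[...,:2]@R*1000
        yl=180
        for yl in (120,160,200):
            k=(abs(qq[...,1]-yl)<6)&(Z>0.03); o=np.argsort(qq[...,0][k]); xx=qq[...,0][k][o]; zz=Z[k][o]*1000
            h=[(int(a),int(np.median(zz[(xx>=a)&(xx<a+4)]))) for a in range(330,560,4) if ((xx>=a)&(xx<a+4)).sum()>2]; print(n,yl,h)
    m=(b>r+60)&(b>g+25)&(Z>.044)&(Z<.062)&(abs(X-.41)<.06)&(abs(Y+.305)<.03); p=W[m]
    if len(p)>20: rect(p,'bar'); c=p[:,:2]-p[:,:2].mean(0); print(' PCA yaw',np.degrees(np.arctan2(*(np.linalg.svd(c,full_matrices=0)[2][0][::-1]))))
```

```text
top lip 787 [539.8 269.2] [ 32.  138.3] 79.0 [539.3 270.6 131.9]
 PCA yaw 168.6136413986914
top sleeve 202 [492.   32.3] [11.5 79.3] 79.0 [492.   32.2 173.7]
 PCA yaw 168.7443622490011
 x pct [401. 403. 406. 409. 506. 550. 552. 554. 555.]  y [141. 149. 165. 248. 369. 377. 379.]
top 120 [(390, 170), (394, 170), (398, 170), (402, 171), (406, 172), (410, 171), (414, 171), (418, 116), (422, 114), (426, 96), (430, 98), (434, 96), (438, 170), (442, 170), (446, 169), (450, 170), (454, 169), (458, 170), (462, 171), (466, 171), (470, 170), (474, 170), (478, 171), (482, 172), (486, 170), (490, 172), (494, 171), (498, 173), (502, 169), (506, 171), (510, 172), (514, 169), (518, 168), (522, 133), (526, 133), (530, 112), (534, 172), (538, 171), (542, 170), (546, 170), (550, 171), (554, 169), (558, 170)]
top 160 [(378, 53), (382, 55), (386, 56), (390, 54), (394, 55), (398, 115), (402, 128), (410, 55), (414, 55), (418, 56), (422, 108), (426, 108), (430, 109), (434, 108), (438, 108), (442, 108), (446, 108), (450, 109), (454, 108), (458, 108), (462, 108), (466, 108), (470, 109), (474, 109), (478, 108)
[... 1970 characters left out ...]
107), (514, 110), (518, 110), (522, 110), (526, 110), (530, 119), (534, 118), (546, 120), (550, 123)]
side 200 [(374, 46), (378, 42), (382, 52), (386, 54), (390, 55), (394, 57), (398, 57), (402, 100), (406, 100), (410, 57), (414, 57), (422, 110), (426, 109), (430, 110), (434, 111), (438, 92), (442, 92), (446, 101), (450, 92), (454, 102), (458, 91), (462, 93), (466, 93), (470, 92), (474, 91), (478, 102), (482, 98), (486, 93), (490, 90), (494, 90), (498, 91), (502, 101), (506, 90), (510, 103), (514, 91), (518, 98), (522, 92), (526, 91), (530, 93), (534, 107), (538, 93), (542, 110), (546, 113), (550, 119)]
bar 34 [ 434.1 -304.2] [25.4 11.5] 3.4 [ 433.7 -303.7   51.7]
 PCA yaw 170.96093419796608
```

Call:
step_arm(
  deltas=[
    [[4.6,-1.4,1.5,-10],[9.2,-2.8,3,-20],[13.8,-4.2,5,-30],[18.4,-5.6,8,-40],[23.3,-7,11,-50]],
  ],
  grip=-1,
  grip_force=30,
)

```text
time: 0.78
tool_pos: [0.4106, -0.3044, 0.2938]
tool_rot: [[0.234, 0.972, 0.0], [0.972, -0.234, -0.0], [-0.0, 0.0, -1.0]]
contact_force: [0.4, -0.6, -0.0]
gripper_width: 0.0854
```

Call:
step_arm(
  deltas=[
    [[0,0,0,-9],[0,0,0,-11.5],[0,0,0,-11.5],[0,0,0,-11.5]],
  ],
)

```text
time: 1.27
tool_pos: [0.4097, -0.3057, 0.2946]
tool_rot: [[0.042, 0.999, -0.0], [0.999, -0.042, 0.0], [0.0, -0.0, -1.0]]
contact_force: [0.7, -0.7, 0.2]
gripper_width: 0.0855
```

```bash
cat > meas.py <<'E'
from h import *
def bluebar(n='wrist',zr=(.03,.08)):
    s=snap(n);W=world(s);im=s['pixels'].astype(int);r,g,b=im[...,0],im[...,1],im[...,2];Z=W[...,2]
    st=sense();t=st['tool_pos']
    m=(b>r+60)&(b>g+25)&(Z>zr[0])&(Z<zr[1])&(np.hypot(W[...,0]-t[0],W[...,1]-t[1])<.15)
    p=W[m];q=cv2.minAreaRect((p[:,:2]*1000).astype(np.float32))
    print(n,len(p),'rect',np.round(q[0],1),np.round(q[1],1),round(q[2],1),'mean',np.round(p.mean(0)*1000,1),'zmax',np.percentile(p[:,2],95))
def pose():
    s=sense();R=s['tool_rot'];print('t',round(s['time'],2),'tcp',np.round(s['tool_pos']*1000,1),'yang',round(np.degrees(np.arctan2(R[1,1],R[0,1])),2),'F',np.round(s['contact_force'],1),'w',round(s['gripper_width']*1000,1))
E
python3 -c "
from meas import *
pose();bluebar('wrist');bluebar('top')"; ls -t pics|head -3
```

```text
t 1.27 tcp [ 409.7 -305.7  294.6] yang -2.38 F [ 0.7 -0.7  0.2] w 85.5
wrist 2196 rect [ 407.9 -304.4] [12.9 76.9] 88.1 mean [ 410.5 -303.1   53.7] zmax 0.05610167817629076
top 210 rect [ 408.4 -306.2] [12.9 77.9] 88.0 mean [ 410.2 -305.2   52.9] zmax 0.05655665205110531
top_1.38.png
wrist_1.32.png
crop0.png
```

View pics/wrist_1.32.png

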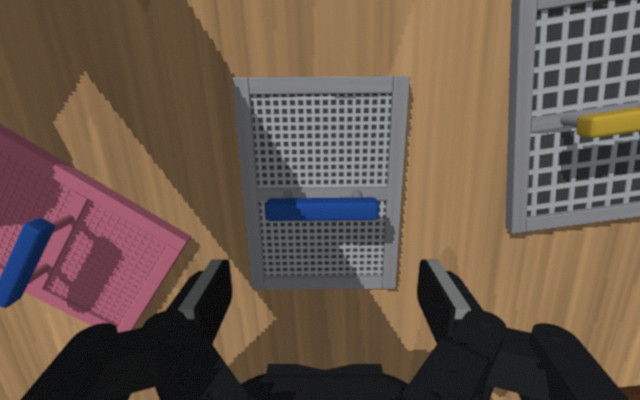

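Run:
```python
from meas import *
s=snap('wrist')
t=sense()['tool_pos'];c,sn=np.cos(np.radians(-2.2)),np.sin(np.radians(-2.2))
for x in(405,407,409,411):
    print(x,[proj(s,[(x+d*c)/1000,(-305+d*sn)/1000,.054])[0].round(1).tolist() for d in(-40,40)])
im=s['pixels'].astype(int);m=(im[...,2]>im[...,0]+60)&(im[...,2]>im[...,1]+25)
v,u=np.nonzero(m);print(u.min(),u.max(),v.min(),v.max())
cnt=np.bincount(u,minlength=640);k=np.nonzero(cnt>3)[0];print(k.min(),k.max())
for vv in range(v.min(),v.max()+1,3):
  r=np.nonzero(m[vv])[0]
  if len(r):print(vv,r.min(),r.max(),len(r))
```

```text
405 [[260.0, 211.7], [375.1, 211.3]]
407 [[262.9, 211.6], [378.0, 211.2]]
409 [[265.7, 211.5], [380.8, 211.1]]
411 [[268.6, 211.4], [383.7, 211.0]]
0 377 198 305
0 377
198 297 374 78
201 294 376 83
204 267 377 105
207 266 377 112
210 267 377 111
213 267 377 110
216 268 377 107
219 36 338 36
222 29 47 19
225 24 50 26
228 22 46 25
231 21 41 21
234 20 40 21
237 18 38 21
240 17 36 20
243 16 35 20
246 14 34 21
249 13 32 20
252 12 31 20
255 10 29 20
258 9 28 20
261 8 26 19
264 6 25 20
267 5 24 20
270 4 22 19
273 2 21 20
276 1 19 19
279 0 18 19
282 0 17 18
285 0 15 16
288 0 14 15
291 0 14 15
294 0 11 12
297 0 10 11
300 0 8 9
303 0 7 8
```

Call:
step_arm(
  deltas=[
    [[0.15,-0.18,3,0],[0.15,-0.18,6,0],[0.15,-0.18,7.5,0],[0.15,-0.18,8.4,0],[0.15,-0.18,8.4,0]],
  ],
)

```text
time: 2.05
tool_pos: [0.408, -0.3041, 0.2107]
tool_rot: [[0.041, 0.999, -0.0], [0.999, -0.041, 0.0], [0.0, -0.0, -1.0]]
contact_force: [-0.1, -0.7, 0.1]
gripper_width: 0.0855
```

Call:
step_arm(
  deltas=[
    [[0,0,1,0],[0,0,1.8,0],[0,0,1.8,0]],
  ],
)

```text
time: 2.42
tool_pos: [0.4077, -0.3037, 0.1918]
tool_rot: [[0.041, 0.999, -0.001], [0.999, -0.041, 0.001], [0.001, -0.001, -1.0]]
contact_force: [-0.7, 0.0, -0.3]
gripper_width: 0.0854
```

Call:
step_arm(
  deltas=[
    [[0,0,0,0],[0,0,0,0],[0,0,0,0]],
  ],
  grip=1,
  grip_force=30,
)

```text
time: 2.8
tool_pos: [0.4081, -0.304, 0.1926]
tool_rot: [[0.041, 0.999, -0.0], [0.999, -0.041, 0.0], [0.0, -0.0, -1.0]]
contact_force: [1.2, 0.2, -1.4]
gripper_width: 0.0791
```

```bash
python3 -c "
from meas import *
pose();snap('wrist')"; ls -t pics|head -1
```

```text
t 2.8 tcp [ 408.1 -304.   192.6] yang -2.33 F [ 1.2  0.2 -1.4] w 79.1
wrist_2.85.png
```

Call:
step_arm(
  deltas=[
    [[0,0,-2,0],[0,0,-6,0],[0,0,-11,0],[0,0,-16,0],[0,0,-19.7,0]],
  ],
  grip_force=40,
)

```text
time: 3.48
tool_pos: [0.408, -0.304, 0.3917]
tool_rot: [[0.041, 0.999, 0.001], [0.999, -0.041, -0.001], [-0.001, 0.001, -1.0]]
contact_force: [0.5, -0.6, -4.2]
gripper_width: 0.0788
```

Call:
step_arm(
  deltas=[
    [[2,0.3,0,0],[6,1,0,2],[11,2,0,4],[16,3,0,6],[21,4,0,8.8]],
  ],
)

```text
time: 4.1
tool_pos: [0.4559, -0.0932, 0.3869]
tool_rot: [[0.194, 0.981, -0.004], [0.981, -0.194, 0.002], [0.001, -0.004, -1.0]]
contact_force: [1.1, -0.3, -4.1]
gripper_width: 0.0789
```

```bash
python3 -c "
from meas import *
pose();snap('side')"; ls -t pics|head -1
```

```text
t 4.1 tcp [455.9 -93.2 386.9] yang -11.2 F [ 1.1 -0.3 -4.1] w 78.9
side_4.15.png
```

Call:
step_arm(
  deltas=[
    [[5,0.2,0,0],[10,0.4,0,0],[15,0.6,0,0],[20,0.9,0,0],[25,1.1,0,0]],
  ],
)

```text
time: 4.78
tool_pos: [0.5148, 0.1495, 0.3869]
tool_rot: [[0.192, 0.981, -0.004], [0.981, -0.192, -0.001], [-0.001, -0.004, -1.0]]
contact_force: [0.5, -0.6, -4.1]
gripper_width: 0.0788
```

Call:
step_arm(
  deltas=[
    [[5,0,0,0],[10,0,0,0],[15,0,0,0],[19,0,0,0],[21.4,0,0,0]],
  ],
)

```text
time: 5.4
tool_pos: [0.5558, 0.3599, 0.386]
tool_rot: [[0.19, 0.982, -0.005], [0.982, -0.19, -0.002], [-0.003, -0.005, -1.0]]
contact_force: [-0.3, -0.3, -3.5]
gripper_width: 0.0792
```

Call:
step_arm(
  deltas=[
    [[0,0,0,0],[0,0,0,0]],
  ],
)

```text
time: 5.65
tool_pos: [0.5563, 0.3572, 0.3877]
tool_rot: [[0.193, 0.981, -0.003], [0.981, -0.193, -0.002], [-0.003, -0.003, -1.0]]
contact_force: [-0.9, 0.6, -2.4]
gripper_width: 0.079
```

```bash
cat >> meas.py <<'E'
S=np.array([523.5,190,110]);YAW=-.196;RS=np.array([[np.cos(YAW),-np.sin(YAW),0],[np.sin(YAW),np.cos(YAW),0],[0,0,1]])
def inseat(p): return (np.asarray(p)*1000-S)@RS
def tool(): print('tool in seat',np.round(inseat(sense()['tool_pos']),1))
E
python3 -c "
from meas import *
pose();tool();snap('side');snap('top')"; ls -t pics|head -2
```

```text
t 5.65 tcp [556.3 357.2 387.7] yang -11.11 F [-0.9  0.6 -2.4] w 79.0
tool in seat [ -0.4 170.4 277.7]
top_5.75.png
side_5.70.png
```

Call:
step_arm(
  deltas=[
    [[0.3,0,2,0],[0.6,0,4,0],[0.6,0,5.2,0],[0.6,0,5.8,0],[0.6,0,5.8,0]],
  ],
)

```text
time: 6.38
tool_pos: [0.558, 0.3628, 0.3317]
tool_rot: [[0.193, 0.981, -0.0], [0.981, -0.193, -0.0], [-0.0, -0.0, -1.0]]
contact_force: [0.5, 0.2, -2.8]
gripper_width: 0.0789
```

Call:
step_arm(
  deltas=[
    [[0,0,0.5,0],[0,0,1.0,0],[0,0,1.4,0],[0,0,1.4,0]],
  ],
)

```text
time: 6.88
tool_pos: [0.5583, 0.3641, 0.3197]
tool_rot: [[0.192, 0.981, 0.003], [0.981, -0.192, 0.003], [0.004, 0.003, -1.0]]
contact_force: [0.4, 4.3, 4.0]
gripper_width: 0.0793
```

Run:
```python
from meas import *
pose();tool()
s=snap('side')
im=s['pixels'][120:360,60:460,::-1];cv2.imwrite('pics/c1.png',cv2.resize(im,None,fx=2,fy=2))
s=snap('top');W=world(s);q=(W*1000-S)@RS
x,y,z=q[...,0],q[...,1],q[...,2]
for a in range(70,290,10):
    k=(abs(x)>45)&(abs(x)<63)&(y>a)&(y<a+10)&(z>-30)&(z<80)
    if k.sum()>5: print(a+5,k.sum(),np.round(np.percentile(z[k],[10,50,90]),1))
```

```text
t 6.88 tcp [558.3 364.1 319.7] yang -11.09 F [0.4 4.3 4. ] w 79.3
tool in seat [2.000e-01 1.776e+02 2.097e+02]
75 127 [-20.4  18.8  23. ]
85 128 [19.3 31.2 34.7]
95 68 [29.8 33.4 34.6]
105 73 [27.8 31.3 34.1]
115 72 [27.  30.9 33.4]
125 79 [26.9 30.1 32.9]
135 71 [25.7 29.7 32.6]
145 70 [25.1 29.3 31.9]
155 77 [24.9 29.1 31.5]
165 123 [25.9 30.7 72.1]
175 73 [27.8 29.6 58.9]
185 41 [24.9 28.2 30.7]
195 31 [24.5 27.5 29.5]
205 10 [23.  27.7 28.7]
```

View pics/c1.png

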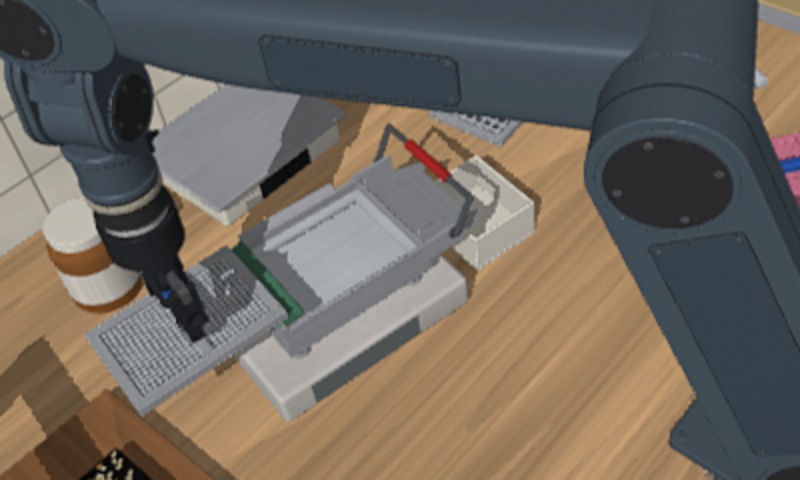

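Call:
step_arm(
  deltas=[
    [[0,0,0.5,0],[0,0,1.0,0],[0,0,1.3,0],[0,0,1.3,0]],
  ],
)

```text
time: 7.48
tool_pos: [0.5588, 0.3656, 0.3077]
tool_rot: [[0.191, 0.982, 0.006], [0.982, -0.191, 0.008], [0.009, 0.005, -1.0]]
contact_force: [2.5, 9.4, 6.0]
gripper_width: 0.0793
```

```bash
cat >> meas.py <<'E'
def plane(yc,n='top',fn=None):
    # fit screen's frame/mesh plane about tool position; returns tilt
    s=snap(n);W=world(s);q=(W*1000-S)@RS;t=inseat(sense()['tool_pos']);zc=t[2]-192.6+12
    x,y,z=q[...,0],q[...,1],q[...,2]
    k=(abs(x-t[0])>46)&(abs(x-t[0])<62)&(abs(y-t[1])<80)&(abs(y-t[1])>14)&(abs(z-zc)<25)
    p=q[k]
    for _ in range(4):
        A=np.c_[p[:,1]-t[1],p[:,0],np.ones(len(p))];c=np.linalg.lstsq(A,p[:,2],rcond=None)[0];r=abs(p[:,2]-A@c);p=p[r<max(3,2*np.median(r))]
    print(n,'n',len(p),'tilt deg',np.degrees(np.arctan(-c[0])),'xslope',np.degrees(np.arctan(c[1])),'top z under tool',c[2],'expect',zc)
E
python3 -c "
from meas import *
pose();tool();plane(0);plane(0,'side')"
```

```text
t 7.47 tcp [558.8 365.6 307.7] yang -11.02 F [2.5 9.4 6. ] w 79.3
tool in seat [  0.5 179.1 197.7]
top n 358 tilt deg 10.919559036662656 xslope -0.9016274652304245 top z under tool 15.600294653446142 expect 17.155825313380404
side n 486 tilt deg 10.90738450066649 xslope -0.33822090096722957 top z under tool 15.861572359772296 expect 17.1834668063494
```

Call:
step_arm(
  deltas=[
    [[0,0,-2,0],[0,0,-4,0],[0,0,-6,0],[-4,0,-6.3,0],[-8,0,-6.3,0]],
  ],
)

```text
time: 8.2
tool_pos: [0.5422, 0.2834, 0.3658]
tool_rot: [[0.192, 0.981, -0.003], [0.981, -0.192, -0.004], [-0.004, -0.002, -1.0]]
contact_force: [1.7, -0.7, -3.4]
gripper_width: 0.0791
```

Call:
step_arm(
  deltas=[
    [[-4,0,0,0],[-8,0,0,0],[-11,0,0,0],[-11.9,0,0,0],[-11.9,0,0,0]],
  ],
)

```text
time: 8.82
tool_pos: [0.5194, 0.1674, 0.3665]
tool_rot: [[0.194, 0.981, -0.002], [0.981, -0.194, -0.001], [-0.001, -0.002, -1.0]]
contact_force: [0.4, 0.5, -3.8]
gripper_width: 0.0792
```

Run:
```python
from meas import *
pose();tool();plane(0);plane(0,'side')
s=snap('top');im=s['pixels'][80:240,140:360,::-1];a=cv2.resize(im,None,fx=3,fy=3);cv2.imwrite('pics/c2.png',a)
```

```text
t 8.82 tcp [519.4 167.4 366.5] yang -11.19 F [ 0.4  0.5 -3.8] w 79.2
tool in seat [  0.4 -23.  256.5]
top n 458 tilt deg 8.994564341840112 xslope -0.6006160824942028 top z under tool 74.62271607852021 expect 76.16327815257526
side n 369 tilt deg 9.50382455890567 xslope -0.5472783573095982 top z under tool 74.86138380035396 expect 76.39672815740855
```

View pics/c2.png

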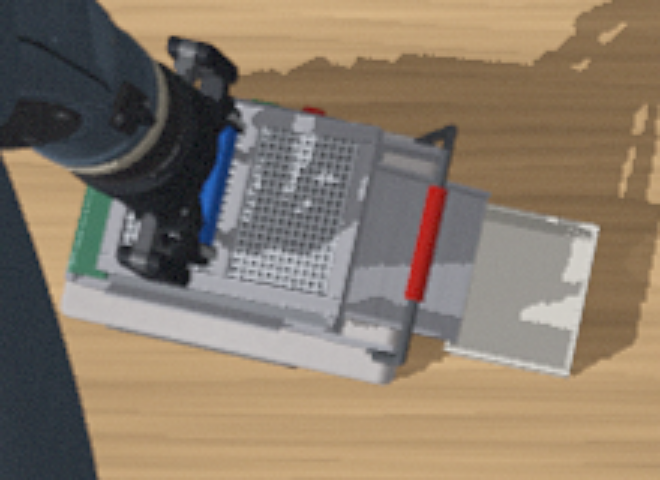

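Run:
```python
from meas import *
import pickle
d=pickle.load(open('s0.pkl','rb'))
W=world(d['top']);q=(W*1000-S)@RS;x,y,z=q[...,0],q[...,1],q[...,2]
for lo in(-80,-40,0,40):
    k=(y>lo)&(y<lo+40)&(z>-60)&(z<60)
    h=[]
    for a in range(-92,96,4):
        m=k&(x>=a)&(x<a+4)
        if m.sum()>3 and abs(a+2)>50:h.append((a+2,int(np.median(z[m]))))
    print(lo,h)
# end wall/step: z profile along y for |x|<50
k=(abs(x)<50)
print('y',[(a,int(np.median(z[k&(y>=a)&(y<a+2)]))) for a in list(range(-106,-84,2))+list(range(56,104,2)) if (k&(y>=a)&(y<a+2)).sum()>3])
# screen extents now
s=snap('top');W=world(s);q=(W*1000-S)@RS;t=inseat(sense()['tool_pos']);x,y,z=q[...,0],q[...,1],q[...,2]
zp=74.7-np.tan(np.radians(9.2))*(y-t[1])
m=(abs(z-zp)<6)&(y<t[1]-20)&(abs(x)<90)
p=q[m];print(len(p));
for lo in range(-125,-40,20):
    r=p[(p[:,1]>=lo)&(p[:,1]<lo+20)]; print(lo,len(r),np.round(np.percentile(r[:,0],[0.5,2,98,99.5]),1) if len(r) else '')
print('y min',np.percentile(p[:,1],[.2,1,3]))
```

```text
-80 [(-90, -55), (-86, -55), (-82, -54), (-78, -53), (-74, 15), (-70, 15), (-66, 0), (-62, 0), (-58, 0), (-54, -19), (54, -19), (58, -2), (62, 0), (66, 0), (70, 13), (74, 18), (78, 23), (90, -55), (94, -55)]
-40 [(-90, -54), (-86, -54), (-82, -53), (-78, 22), (-74, 20), (-70, 16), (-66, 0), (-62, 0), (-58, 0), (-54, -19), (54, -19), (58, -5), (62, 0), (66, 0), (70, 14), (74, 20), (78, 23)]
0 [(-90, -54), (-86, -54), (-82, -54), (-78, 22), (-74, 20), (-70, 16), (-66, 0), (-62, 0), (-58, 0), (-54, -19), (54, -19), (58, -3), (62, 0), (66, 1), (70, 13), (74, 20), (78, 24)]
40 [(-90, -54), (-86, -54), (-82, -53), (-78, 22), (-74, 18), (-70, 15), (-66, 1), (-62, 0), (-58, 1), (-54, -18), (54, -18), (58, 0), (62, 2), (66, 2), (70, 13), (74, 19), (78, 23)]
y [(-106, 4), (-104, 5), (-102, 6), (-100, 7), (-98, 8), (-96, 7), (-94, 0), (-92, 0), (-90, 0), (-88, 0), (-86, 0), (56, -19), (58, -19), (60, -20), (62, -19), (64, 23), (66, -17), (68, -18), (70, -17), (72, 19), (74, 0), (76, 18), (78, 20), (80, 1), (82, 21), (84, 21), (86, 21), (88, 21), (90, 21), (92, 21), (94, 21), (96, 20)]
2399
-125 511 [-63.6 -61.8  63.2  65.2]
-105 606 [-63.7 -61.8  62.8  65.1]
-85 598 [-63.9 -62.3  63.2  64.8]
-65 582 [-64.1 -62.   62.9  65.4]
-45 102 [-64.2 -61.8  61.4  62.9]
y min [-120.72329147 -120.30292704 -119.48779626]
```

Call:
step_arm(
  deltas=[
    [[0,-0.05,2,0],[0,-0.05,3.6,0],[0,-0.05,4.4,0],[0,-0.05,4.6,0],[0,-0.05,4.6,0]],
  ],
)

```text
time: 9.65
tool_pos: [0.5193, 0.1681, 0.322]
tool_rot: [[0.193, 0.981, 0.001], [0.981, -0.193, 0.0], [0.0, 0.0, -1.0]]
contact_force: [0.4, 0.4, -3.2]
gripper_width: 0.0789
```

```bash
python3 -c "
from meas import *
pose();tool();plane(0);plane(0,'side')"
```

```text
t 9.65 tcp [519.3 168.1 322. ] yang -11.13 F [ 0.4  0.4 -3.2] w 78.9
tool in seat [ 1.00e-01 -2.23e+01  2.12e+02]
top n 431 tilt deg 9.349126677979577 xslope -0.6517988164967484 top z under tool 29.85086739110642 expect 31.7819136827745
side n 339 tilt deg 9.127290237175705 xslope -0.9433777876672058 top z under tool 30.087366490963394 expect 31.963567778362773
```

Call:
step_arm(
  deltas=[
    [[0.5,0,0.2,0],[1.2,0,0.3,0],[2.0,0,0.3,0],[2.8,0,0.3,0],[3.2,0,0.3,0]],
  ],
)

```text
time: 10.38
tool_pos: [0.5254, 0.2002, 0.3187]
tool_rot: [[0.192, 0.981, 0.0], [0.981, -0.192, 0.0], [0.0, 0.0, -1.0]]
contact_force: [-0.3, 0.3, -3.1]
gripper_width: 0.0789
```

```bash
python3 -c "
from meas import *
pose();tool();plane(0);plane(0,'side')"
```

```text
t 10.38 tcp [525.4 200.2 318.7] yang -11.08 F [-0.3  0.3 -3.1] w 78.9
tool in seat [-1.000e-01  1.040e+01  2.087e+02]
top n 331 tilt deg 6.627652773524367 xslope -0.7536443997201884 top z under tool 29.06203441746474 expect 28.096367819899143
side n 353 tilt deg 6.9852828929023305 xslope -0.4580117499856904 top z under tool 28.46583730559386 expect 28.08971407909044
```

Call:
step_arm(
  deltas=[
    [[-0.1,0,0.25,0],[-0.25,0,0.5,0],[-0.4,0,0.75,0],[-0.55,0,1.0,0],[-0.6,0,1.1,0]],
  ],
)

```text
time: 11.1
tool_pos: [0.5242, 0.1932, 0.3083]
tool_rot: [[0.194, 0.981, 0.001], [0.981, -0.194, -0.0], [-0.0, 0.001, -1.0]]
contact_force: [-1.9, -1.4, 3.5]
gripper_width: 0.0793
```

Run:
```python
from meas import *
pose();tool()
for n in('top','side'):
    s=snap(n);W=world(s);q=(W*1000-S)@RS;x,y,z=q[...,0],q[...,1],q[...,2]
    k=(abs(x)<62)&(abs(x)>48)&(z>-5)&(z<40)
    print(n,[(a,(k&(y>=a)&(y<a+8)).sum(),round(float(np.median(z[k&(y>=a)&(y<a+8)])),1)) for a in range(-112,72,8) if (k&(y>=a)&(y<a+8)).sum()>5])
im=s['pixels'][150:310,150:350,::-1];cv2.imwrite('pics/c3.png',cv2.resize(im,None,fx=3.5,fy=3.5,interpolation=cv2.INTER_CUBIC))
```

```text
t 11.1 tcp [524.2 193.2 308.3] yang -11.16 F [-1.9 -1.4  3.5] w 79.3
tool in seat [  0.    3.3 198.3]
top [(-112, np.int64(40), 5.9), (-104, np.int64(41), 8.4), (-96, np.int64(65), 18.4), (-88, np.int64(45), 24.4), (-80, np.int64(45), 22.9), (-72, np.int64(46), 21.9), (-64, np.int64(46), 21.5), (-56, np.int64(48), 20.7), (-48, np.int64(47), 21.0), (-40, np.int64(49), 19.9), (-32, np.int64(42), 20.1), (-24, np.int64(44), 18.9), (-16, np.int64(49), 18.1), (-8, np.int64(45), 18.7), (0, np.int64(28), 18.5), (8, np.int64(14), 17.7), (64, np.int64(25), 23.7)]
side [(-112, np.int64(42), 12.6), (-104, np.int64(28), 15.0), (-96, np.int64(25), 22.0), (-88, np.int64(31), 22.6), (-80, np.int64(38), 21.8), (-72, np.int64(33), 20.8), (-64, np.int64(33), 20.8), (-56, np.int64(21), 21.4), (-48, np.int64(14), 20.8), (-40, np.int64(17), 19.1), (-32, np.int64(23), 17.3), (-24, np.int64(16), 19.8), (-16, np.int64(14), 19.0), (-8, np.int64(19), 18.5), (0, np.int64(34), 17.7), (8, np.int64(32), 16.0), (16, np.int64(29), 16.4), (24, np.int64(31), 14.7), (32, np.int64(35), 15.4), (40, np.int64(33), 13.3), (48, np.int64(32), 13.3), (56, np.int64(22), 13.4), (64, np.int64(32), 24.3)]
```

View pics/c3.png

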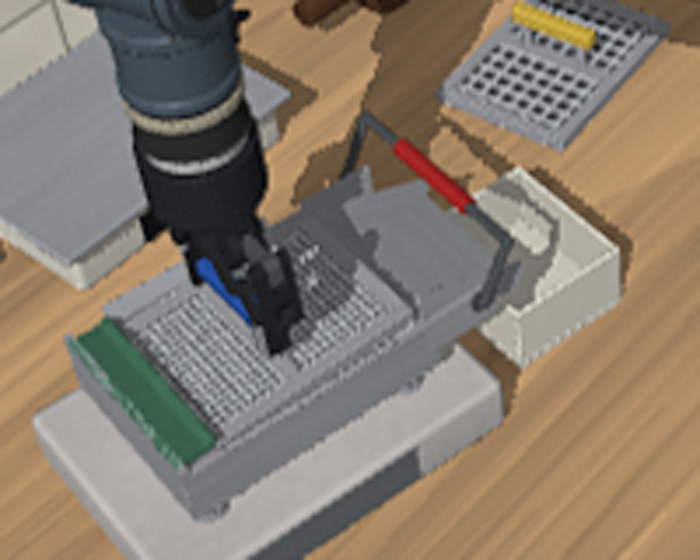

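Call:
step_arm(
  deltas=[
    [[0,0,0.2,0],[0,0,0.35,0],[-0.05,0,0.5,0],[-0.1,0,0.65,0],[-0.1,0,0.75,0]],
  ],
)

```text
time: 11.82
tool_pos: [0.5241, 0.1915, 0.3021]
tool_rot: [[0.194, 0.981, 0.001], [0.981, -0.194, -0.003], [-0.003, 0.002, -1.0]]
contact_force: [-4.3, -6.3, 12.3]
gripper_width: 0.0787
```

```bash
cat >> meas.py <<'E'
def prof():
  for n in('top','side'):
    s=snap(n);W=world(s);q=(W*1000-S)@RS;x,y,z=q[...,0],q[...,1],q[...,2]
    for nm,k in(('-x',(x>-62)&(x<-50)),('+x',(x>50)&(x<62))):
        k=k&(z>-5)&(z<40); print(n,nm,[(a,round(float(np.median(z[k&(y>=a)&(y<a+10)])),1)) for a in range(-106,64,10) if (k&(y>=a)&(y<a+10)).sum()>5])
E
python3 -c "
from meas import *
pose();tool();prof()"
```

```text
t 11.82 tcp [524.1 191.5 302.1] yang -11.19 F [-4.3 -6.3 12.3] w 78.7
tool in seat [  0.3   1.6 192.1]
top -x [(-106, 9.3), (-96, 12.3), (-86, 12.9), (-76, 12.1), (-66, 12.4), (-56, 12.7), (-46, 11.9), (-36, 12.6), (-26, 12.8), (-16, 12.0), (-6, 12.7), (4, 11.0), (54, 13.2)]
top +x [(-106, 8.6), (-96, 11.3), (-86, 12.0), (-76, 10.4), (-66, 11.6), (-56, 10.5), (-46, 11.4), (-36, 11.1), (-26, 11.5), (-16, 11.6), (-6, 12.4)]
side -x [(-106, 9.9), (-96, 12.4), (-86, 13.0), (-76, 12.3), (-66, 12.4), (-56, 12.9), (-46, 12.5), (-36, 13.0), (-26, 11.2), (-16, 12.3), (-6, 13.5), (4, 12.9), (14, 12.1), (24, 12.2), (34, 12.3), (44, 12.2), (54, 11.8)]
side +x [(-106, 10.2), (-96, 12.1), (-86, 11.5), (-76, 12.0), (-66, 12.0), (-36, 7.9), (-6, 10.9), (4, 12.0), (14, 10.6), (24, 11.3), (34, 10.3), (44, 11.0), (54, 11.8)]
```

Call:
step_arm(
  deltas=[
    [[0,0,-0.1,0],[0,0,-0.2,0],[0,0,-0.2,0]],
  ],
)

```text
time: 12.3
tool_pos: [0.5243, 0.1921, 0.3024]
tool_rot: [[0.194, 0.981, 0.001], [0.981, -0.194, -0.002], [-0.001, 0.001, -1.0]]
contact_force: [-0.9, -4.9, 3.3]
gripper_width: 0.0789
```

Call:
step_arm(
  deltas=[
    [[0,0,0,0],[0,0,0,0],[0,0,0,0],[0,0,0,0]],
  ],
  grip=-1,
)

```text
time: 12.8
tool_pos: [0.5239, 0.1928, 0.3019]
tool_rot: [[0.193, 0.981, -0.0], [0.981, -0.193, 0.0], [0.0, -0.0, -1.0]]
contact_force: [-0.0, -0.4, -0.9]
gripper_width: 0.0854
```

```bash
python3 -c "
from meas import *
pose();tool();prof()"
```

```text
t 12.8 tcp [523.9 192.8 301.9] yang -11.11 F [-0.  -0.4 -0.9] w 85.4
tool in seat [ -0.2   2.8 191.9]
top -x [(-106, 8.1), (-96, 11.1), (-86, 12.2), (-76, 11.8), (-66, 12.1), (-56, 12.4), (-46, 12.1), (-36, 12.0), (-26, 12.0), (-16, 12.4), (-6, 12.2), (4, 13.3)]
top +x [(-106, 9.6), (-96, 7.6), (-86, 11.5), (-76, 12.2), (-66, 12.2), (-56, 11.8), (-46, 11.3), (-36, 10.8), (-26, 11.0), (-16, 11.5), (-6, 11.1)]
side -x [(-106, 8.9), (-96, 12.9), (-86, 12.5), (-76, 12.7), (-66, 12.3), (-56, 13.4), (-46, 12.4), (-36, 11.7), (-26, 12.2), (-16, 11.7), (-6, 12.7), (4, 11.9), (14, 12.4), (24, 13.1), (34, 11.9), (44, 12.3), (54, 12.1)]
side +x [(-106, 10.6), (-96, 13.0), (-86, 12.8), (-76, 10.3), (-66, 12.0), (-36, 8.8), (-6, 12.2), (4, 11.4), (14, 11.7), (24, 11.8), (34, 11.8), (44, 10.0), (54, 11.4)]
```

Call:
step_arm(
  deltas=[
    [[0,0,-2,0],[0,0,-4.5,0],[0,0,-7.5,0],[-3,0,-9,0],[-7,0,-9,0]],
  ],
)

```text
time: 13.52
tool_pos: [0.5108, 0.1239, 0.3944]
tool_rot: [[0.191, 0.982, 0.004], [0.982, -0.191, 0.001], [0.001, 0.004, -1.0]]
contact_force: [0.3, -0.1, -0.9]
gripper_width: 0.0855
```

Call:
step_arm(
  deltas=[
    [[-4,0,0,0],[-8,0,0,0],[-12,0,0,0],[-13.2,0,0,0],[-13.2,0,0,0]],
  ],
  grip=1,
)

```text
time: 14.15
tool_pos: [0.485, -0.0059, 0.3923]
tool_rot: [[0.194, 0.981, 0.0], [0.981, -0.194, 0.001], [0.001, 0.0, -1.0]]
contact_force: [0.2, 0.9, 0.3]
gripper_width: 0.0001
```

Call:
step_arm(
  deltas=[
    [[0,0,2,0],[0,0,4,0],[0,0,6,0],[0,0,6.6,0],[0,0,6.6,0]],
  ],
)

```text
time: 14.78
tool_pos: [0.485, -0.0048, 0.3261]
tool_rot: [[0.192, 0.981, -0.001], [0.981, -0.192, 0.0], [0.0, -0.001, -1.0]]
contact_force: [-0.4, -0.1, -0.0]
gripper_width: 0.0002
```

```bash
cat >> meas.py <<'E'
def sleeve():
  for n in('top','side'):
    s=snap(n);W=world(s);im=s['pixels'].astype(int);q=(W*1000-S)@RS
    m=(im[...,0]>im[...,1]+80)&(abs(q[...,0])<60)&(q[...,1]<-60)&(q[...,1]>-190)&(q[...,2]>5)&(q[...,2]<90)
    if m.sum()>5: print(n,'sleeve',m.sum(),np.round(np.median(q[m],0),1),'ztop',np.round(np.percentile(q[m][:,2],95),1))
E
python3 -c "
from meas import *
pose();tool();sleeve();prof()"
```

```text
t 14.78 tcp [485.   -4.8 326.1] yang -11.06 F [-0.4 -0.1 -0. ] w 0.2
tool in seat [ 2.000e-01 -1.986e+02  2.161e+02]
side sleeve 119 [  -3.4 -157.8   62.6] ztop 66.4
top -x [(-6, 13.1), (4, 12.5), (14, 11.7), (24, 11.9), (34, 12.0), (44, 13.1), (54, 11.4)]
top +x [(14, 11.9), (24, 11.8), (34, 12.2), (44, 11.3), (54, 11.5)]
side -x [(-106, 10.7), (-96, 12.6), (-86, 11.7), (-76, 12.5), (-66, 11.7), (-56, 11.7), (-46, 12.6), (-36, 13.1), (-26, 12.8), (-16, 11.8), (-6, 12.8), (4, 12.4), (14, 12.0), (24, 12.1), (34, 12.4), (44, 11.8), (54, 12.5)]
side +x [(-106, 11.1), (-96, 10.9), (-86, 13.3), (-76, 10.5), (-66, 11.9), (-56, 11.1), (-46, 11.1), (-36, 11.7), (-6, 12.9), (4, 10.5), (14, 11.9), (24, 11.5), (34, 11.9), (44, 11.3), (54, 11.1)]
```

Call:
step_arm(
  deltas=[
    [[1.6,0,0,0],[3.2,0,0,0],[4.8,0,0,0],[6.4,0,0,0],[7.9,0,0,0]],
  ],
)

```text
time: 15.6
tool_pos: [0.4998, 0.0727, 0.3246]
tool_rot: [[0.193, 0.981, -0.004], [0.981, -0.193, -0.002], [-0.003, -0.003, -1.0]]
contact_force: [-1.1, -7.0, -5.4]
gripper_width: -0.0002
```

```bash
python3 -c "
from meas import *
pose();tool();sleeve()"
```

```text
t 15.6 tcp [499.8  72.7 324.6] yang -11.12 F [-1.1 -7.  -5.4] w -0.2
tool in seat [  -0.4 -119.6  214.6]
side sleeve 124 [ -0.6 -98.7  55.2] ztop 58.8
```

Call:
step_arm(
  deltas=[
    [[-1,0,0,0],[-1,0,-2,0],[-1,0,-4,0],[1.5,0,-4,0],[2.6,0,-4,0]],
  ],
)

```text
time: 16.32
tool_pos: [0.5054, 0.0977, 0.367]
tool_rot: [[0.193, 0.981, 0.001], [0.981, -0.193, 0.001], [0.002, 0.001, -1.0]]
contact_force: [-0.3, -0.9, 0.7]
gripper_width: -0.0002
```

Call:
step_arm(
  deltas=[
    [[0,0,1.2,0],[0.2,0,2.4,0],[0.5,0,3.6,0],[0.7,0,4.8,0],[0.7,0,5.3,0]],
  ],
)

```text
time: 16.95
tool_pos: [0.5074, 0.1101, 0.3161]
tool_rot: [[0.188, 0.982, 0.007], [0.982, -0.188, 0.023], [0.024, 0.003, -1.0]]
contact_force: [2.2, 9.5, 5.7]
gripper_width: -0.0001
```

```bash
python3 -c "
from meas import *
pose();tool();sleeve()"
```

```text
t 16.95 tcp [507.4 110.1 316.1] yang -10.85 F [2.2 9.5 5.7] w -0.1
tool in seat [-2.000e-01 -8.160e+01  2.061e+02]
top sleeve 142 [-12.4 -90.   32.9] ztop 35.5
side sleeve 74 [-18.7 -83.5  29. ] ztop 32.8
```

Call:
step_arm(
  deltas=[
    [[-0.3,0,0.3,0],[-0.3,0,0.6,0],[-0.3,0,0.8,0],[-0.3,0,0.9,0],[-0.3,0,0.9,0]],
  ],
)

```text
time: 17.68
tool_pos: [0.5057, 0.1008, 0.3089]
tool_rot: [[0.194, 0.981, 0.003], [0.981, -0.194, 0.001], [0.001, 0.003, -1.0]]
contact_force: [-6.8, 1.1, 21.8]
gripper_width: 0.0003
```

```bash
python3 -c "
from meas import *
pose();tool();sleeve()"
```

```text
t 17.68 tcp [505.7 100.8 308.9] yang -11.17 F [-6.8  1.1 21.8] w 0.3
tool in seat [-1.000e-01 -9.090e+01  1.989e+02]
side sleeve 108 [ -7.8 -82.5  23.7] ztop 27.7
```

Call:
step_arm(
  deltas=[
    [[0,0,-0.5,0],[0,0,-2.5,0],[0,0,-6,0],[-4,0,-10,0],[-8,0,-12,0]],
  ],
)

```text
time: 18.4
tool_pos: [0.4904, 0.0213, 0.4249]
tool_rot: [[0.193, 0.981, -0.0], [0.981, -0.193, -0.002], [-0.002, 0.0, -1.0]]
contact_force: [-0.1, 0.6, -0.6]
gripper_width: 0.0001
```

Call:
step_arm(
  deltas=[
    [[-4,-2,0,0],[-9,-5,0,0],[-14,-8,0,0],[-14,-8,0,0]],
  ],
)

```text
time: 18.9
tool_pos: [0.3828, -0.1019, 0.4228]
tool_rot: [[0.201, 0.98, -0.003], [0.98, -0.201, -0.001], [-0.001, -0.003, -1.0]]
contact_force: [-0.0, 0.7, -0.4]
gripper_width: 0.0003
```

Run:
```python
from meas import *
pose();sleeve();prof()
s=snap('top')
W=world(s);im=s['pixels'].astype(int);q=(W*1000-S)@RS
m=(im[...,2]>im[...,0]+60)&(im[...,2]>im[...,1]+25)&(abs(q[...,0])<60)&(abs(q[...,1])<30)&(q[...,2]>46)&(q[...,2]<62)
p=q[m];r=cv2.minAreaRect(p[:,:2].astype(np.float32));print('bar in seat',r,p.mean(0))
cv2.imwrite('pics/c4.png',cv2.resize(s['pixels'][80:240,140:480,::-1],None,fx=2.3,fy=2.3,interpolation=cv2.INTER_CUBIC))
```

```text
t 18.9 tcp [ 382.8 -101.9  422.8] yang -11.59 F [-0.   0.7 -0.4] w 0.3
top sleeve 186 [  0.  -86.5  25.2] ztop 28.3
side sleeve 132 [ -3.3 -82.9  24.3] ztop 28.1
top -x [(-106, 7.9), (-96, 12.1), (-86, 14.0), (-76, 12.8), (-66, 12.6), (-56, 12.2), (-46, 11.9), (-36, 12.3), (-26, 12.0), (-16, 12.0), (-6, 12.6), (4, 12.5), (14, 13.1), (24, 12.3), (34, 11.8), (44, 11.8), (54, 11.0)]
top +x [(-106, 8.8), (-96, 11.8), (-86, 13.7), (-76, 10.9), (-66, 11.0), (-56, 11.2), (-46, 11.5), (-36, 11.8), (-26, 11.4), (-16, 11.5), (-6, 11.6), (4, 12.1), (14, 12.3), (24, 11.0), (34, 11.3), (44, 12.2), (54, 12.5)]
side -x [(-106, 9.6), (-96, 21.7), (-86, 13.6), (-76, 12.7), (-66, 13.6), (-56, 13.4), (-46, 11.5), (-36, 12.1), (-26, 12.7), (-16, 11.7), (-6, 12.6), (4, 12.3), (14, 12.4), (24, 12.2), (34, 11.3), (44, 12.0), (54, 13.0)]
side +x [(-106, 11.9), (-96, 23.0), (-86, 12.8), (-76, 12.0), (-66, 11.2), (-56, 12.2), (-46, 12.6), (-36, 10.1), (-6, 11.7), (4, 11.8), (14, 11.4), (24, 11.1), (34, 10.3), (44, 10.6), (54, 11.2)]
bar in seat ((0.9916343688964844, -1.6481218338012695), (79.56194305419922, 14.313915252685547), 0.4550628960132599) [ 0.58494078 -2.35157468 53.78840297]
```

View pics/c4.png

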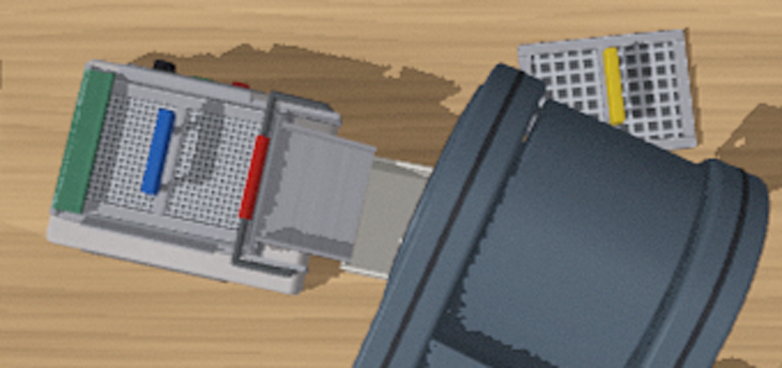

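```bash
python3 -c "
from meas import *
pose();sign_off()"
```

```text
t 19.15 tcp [385.6 -98.6 423.6] yang -11.05 F [0.1 0.4 0.7] w -0.3
the job is handed in; nothing more can be done
```

The blue-gripped screen is in the sifter with one short edge under the green lip, and the clamp is down on its frame. I handed the job in at 19.2 s; no verdict was reported.

- **Fitting:** I gripped the screen by the ends of its grip bar and pressed its near edge on top of the lip to tilt it about 9°. The far edge then went under the lip, and I lowered the other edge behind the step while holding it. I let go only once it lay flat.
- **Clamp:** With closed fingers I pushed the bail over and pressed it down with about 22 N. I then backed the arm away.

**Last checks:**
- The screen frame's top is level at about 12 mm above the ledges along its whole length, as it should be when seated.
- The grip bar's centre is about 1 mm in x and 2 mm in y from the seat centre, inside the 7 mm limit.
- The sleeve's visible top reads about 25 mm above the seat from above and 24 mm from the side. For a closed clamp I expected about 25 mm, allowing for the sleeve's rounded top. The highest 5% of readings came out at 28 mm, which I took as depth noise, since the fingertips stood at about 25.5 mm while pressing.
- The wrist force was about zero, with the arm clear of everything.

The yellow screen and the bin look undisturbed in the last picture. The arm hides part of the bin there, and I did not measure either one again.

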